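# Hang the wall speaker on its screw

## Task

Pick up the small black speaker, find the brass screw head on the blue panel with the round hole of the keyhole in the speaker's back, press it in over the head, then pull it down until the screw is fully home at the top of the slot, and let go so that it hangs there upright. The screw may stand anywhere along its short slot in the panel, so feel for it gently: never press or pull the speaker against the panel or the screw with more than 30 N. Leave the mug, the tape roll and the drive alone.

Things in the scene. Friction and masses are not known exactly. Their poses are not given: they have to be found in the camera images.
- speaker_center (a point): Centre (half-way up) of the black wall speaker: a loose box 50 (x, depth) by 54 (y, width) by 110 mm (z, height), about 0.35 kg, standing upright at the start. +z is its top, +x its front with two round drivers, -x its flat back, 25 mm from this point, which has the keyhole. The sides (y = +/-27 mm) are plain, for a grasp across the width from above.
- keyhole (a point): Centre of the keyhole's round entry hole, on the speaker's back face, 9 mm above the speaker's centre; axes as the speaker. Hole 17 mm across; from it a slot 9 mm wide runs straight up. The back wall is 3 mm thick with a 10 mm deep cavity behind it. With the screw home at the slot's top end, its axis is 21 mm above this point: so the pull down is 21 mm.
- screw_slot (a point): Middle of a short level adjustment slot in the panel's face, 165 mm above the table; +x straight out of the panel, away from the robot; y along the slot. The brass screw is clamped in it at this height, anywhere up to 13 mm to either side (not measured: look or feel). Head 14 mm across, 4 mm thick, its outer face 11 mm off the panel; neck 6 mm across, 7 mm long.
- panel: Fixed blue panel, 160 wide (y), 18 thick, top 180 mm above the table; origin at table height on the plane of its face, under the slot's middle. +x points out of the face. Its steel foot, 8 mm high, reaches 20 mm in front of the face. A speaker back that stops 11 mm off the face has missed the hole; it must come within 4 mm of the face to slide behind the head.
- buffer_bar (a point): Centre of the front of a black sprung bar on the panel, 60 mm wide, 10 mm high, 21 mm below the screw. It stands 6 mm off the panel when free and yields straight back: 1.6 N at first touch, 6.4 N when flush (part of the force limit). It clamps the speaker's back wall against the rear of the screw head, so the speaker's own weight may not pull it down the slot.
- mug: Blue mug, 74 mm across, 85 mm high, loose; origin at the centre of its underside. Leave alone.
- tape: Brown roll of tape lying flat, 90 mm across, 48 mm high, loose; origin at the centre of its underside. Leave alone.
- drive: Flat dark external drive, 80 by 112 by 18 mm, loose; origin at the centre of its underside. Leave alone.
Things that resemble listed ones, but are neither listed nor needed, are in the scene too. Several things look just like the part that bears speaker_center: the one meant starts farthest from the robot's base.

How it is judged:
On the way:
1. the screw head has passed through the round hole of the keyhole (x of speaker_center in the frame of screw_slot between 0.02 and 0.0325 m and y of speaker_center in the frame of screw_slot between -0.019 and 0.019 m and z of speaker_center in the frame of screw_slot between -0.018 and -0.002 m), for 0.05 s.
At the end, for the whole second after the job is handed in: The released speaker hangs on the screw, its centre 30 mm below the screw to 3.5 mm (screw at the slot's top end), its back within 7.5 mm of the panel behind the head, upright within 0.12 rad; mug, tape and drive are each within 30 mm of their starts (x of speaker_center in the frame of screw_slot between 0.02 and 0.0325 m and y of speaker_center in the frame of screw_slot between -0.019 and 0.019 m and z of speaker_center in the frame of screw_slot between -0.034 and -0.0265 m and angle between speaker_center's own z axis and vertical below 0.12 rad and distance of each of mug, tape, drive from where it was at the start of the episode below 0.03 m and contact force between each of the fingers, the arm and speaker below 0.1 N); the robot touches nothing.
It fails at once if the speaker presses on the panel, screw or buffer with more than 30 N (contact force between speaker and panel above 30 N).
It fails at once if a bystander is moved by more than 30 mm (distance of any of mug, tape, drive from where it was at the start of the episode above 0.03 m).
It also fails if it takes over 67 s, if anything falls off the work surface, if the arm or the gripper's body presses on something with over 40 N, if the wrist force passes 120 N, or if a joint passes its speed limit or range.

## Robot

A 6-joint arm with a two-finger parallel gripper is mounted at the origin on the work surface. World frame = base frame: x ahead of the robot, y to its left, z up, the work surface at z = 0. Lengths are in m, angles in rad, forces in N, time in s.
With the tool pointing down it reaches from about 0.35 to 0.975 m from the base axis. Payload 4.9 kg.
Tool frame: the origin (TCP) lies on the front face of the gripper's body, between the roots of the fingers; the fingertips stand 73 mm ahead of it and the grasp point (between the pads) lies 54 mm ahead of it (tip_extent is the distance from the TCP to the fingertips, in m); y points along the fingers, x is the direction in which the jaws open and shut, and the axes are right-handed (so a half turn about y gives the same grasp; the last joint's range is limited). The gripper opens to 85 mm and grips with 20 to 120 N. Pads are 22 mm wide; open, the fingers measure 114 mm over their backs; the gripper's body (76 mm by 85 mm) begins 54 mm behind the grasp point. The pads swing forward as they close: fully open they stand 13 mm farther back than shut.
Start: joints at [-1.376, 0.053, 1.613, -0, 1.476, -0.119], TCP at [0.193, -0.594, 0.304] pointing down, gripper open.
Joint ranges: [-3.01, 3.01], [-1.01, 2.22], [0.06, 2.58], [-1.02, 4.17], [0.09, 2.62], [-3.14, 3.14]. Speed limits (rad/s): [2.57, 2.57, 3.14, 3.14, 3.14, 3.14].

## Interface

Orientations are given as a unit quaternion [w, x, y, z].
In Python, from plant import state, grab_frame, camera_info, job_done, tip_extent gives the robot as it stands.
- The arm moves only by the tool carry_out, never from a script. Its argument "rows" is a list that holds one entry, the list of rows, each a list of 7 numbers: the turn, a rotation vector about the world's x, y, z as a fraction of full scale, then the shift along the world's x, y, z as a fraction of full scale, then the finger opening in mm, from 0 to 85.4. A call has 1 to 5 rows; each row shifts and turns the commanded pose from where the row before left it; what a row does not reach is not made up. Full scale, the value 1, is 40 mm for a shift and 4 degrees for a turn. A row lasts 1/10 s, in which the tool goes at most 50 mm and 8.59 degrees, less where a joint would pass 70% of its speed; a pose out of reach is approached as far as the arm can. A call with a number of a shift or a turn outside -1 to 1 is refused whole. A call with a gripper value outside its range is refused whole. The fingers move at their own pace and stop on an object; the grip force is fixed at half the most. Time passes only in rows, so rows that do not move let the fingers close. It gives the time, the measured TCP pose, the force and the opening at its end, in the units of the state.
- state(): the state, without advancing time (a new reading comes with each control period).
- grab_frame(name): name is "scene" or "top" or "wrist"; returns the picture (420x560x3 uint8, blue, green, red); there is no depth.
- camera_info(name): a dict with "intrinsics" (3x3 intrinsics, pixels), "xyz" and "rotation" of the camera in the world; the wrist camera has in their place "tool_from_camera" (4x4, takes a point from camera to tool coordinates, whose origin is the TCP and whose axes are the tool frame's). Camera axes: x right, y down, z forward; pixel columns grow to the right and rows downward; lengths in m; the calibration is good to about 2 mm. A picture is of the moment at which its call begins: read the wrist's pose just before it. camera_info takes no time and is no camera call.
- job_done(): hands the job in, once; it reports no verdict.
The state is a dict: "time": time; "joint_pos": joint angles; "joint_vel": joint speeds; "joint_efforts": joint torques, N m; "tool_pos": TCP position; "tool_rot": TCP orientation; "contact_force": force on the tool from outside, world axes, zero at the start; "ft_torque": the same for the moment, N m; "gripper_width": opening from 0.0 (shut) to 1.0 (fully open).
Only numpy, scipy, OpenCV 4.12 (cv2) and the standard library are available. Lean on these libraries where they do the work, as an engineer would, in place of code of your own. Each camera call takes 0.05 s, during which the arm holds its last target.

## Working session

There is one attempt and no reset: what is moved stays moved. The work goes in short steps, Python scripts to look and compute and a tool call to move; the robot and the scene stay as the last step left them, time stands still between calls to the robot, and variables do not carry over. Pictures are saved under pics/ and viewed, and the job is handed in when it is done.

Besides the shell and the picture viewer there is one more tool, called after "Request:" by a JSON object that holds its "api" and its "payload". carry_out: Moves the arm, as the interface text tells. Shift numbers are shares of 40 mm and turn numbers shares of 4 degrees, none past 1 either way. Its arguments: {"type":"object","properties":{"rows":{"type":"array"}},"required":["rows"]}

```bash
ls; mkdir -p pics; python3 - <<'E'
from plant import *
import cv2
print(state())
for n in ("scene","top","wrist"):
    print(n,camera_info(n)); cv2.imwrite(f"pics/{n}0.png",grab_frame(n))
print(tip_extent)
E
```

```text
pics
{'time': 0.0, 'joint_pos': array([-1.37602509e+00,  5.33649240e-02,  1.61430039e+00, -1.67475192e-05,
        1.47601036e+00, -1.18989708e-01]), 'joint_vel': array([-8.00768846e-05, -4.08123648e-04,  2.05600072e-03,  8.21187920e-04,
        2.40150727e-04, -1.99877126e-04]), 'joint_efforts': array([-9.87126941e-05, -3.93672502e+01, -3.70179319e+01, -8.88870409e-05,
        7.08683452e-03,  1.17348478e-06]), 'tool_pos': array([ 0.19280868, -0.59401288,  0.30265405]), 'tool_rot': array([ 0.57247497, -0.57148231,  0.41628429, -0.41519606]), 'contact_force': array([-0.46795511,  0.01468077, -0.21548352]), 'ft_torque': array([-0.01482013,  0.06112177, -0.01407188]), 'gripper_width': 1.0003379223891118}
scene {'intrinsics': array([[398.92590773,   0.        , 274.61758672],
       [  0.        , 398.92590773, 212.40820892],
       [  0.        ,   0.        ,   1.        ]]), 'xyz': array([1.02901455, 0.16620497, 0.87307401]), 'rotation': array([-0.17881284,  0.63416479,  0.72229121, -0.21013424])}
top {'intrinsics': array([[397.73238271,   0.        , 281.94751168],
       [  0.        , 397.73238271, 218.90246212],
       [  0.        ,   0.        ,   1.        ]]), 'xyz': array([0.45670842, 0.07725654, 1.14374293]), 'rotation': array([-0.03729575,  0.713742  , -0.69819152,  0.04135205])}
wrist {'intrinsics': array([[377.93515467,   0.        , 278.11908242],
       [  0.        , 377.93515467, 215.86610857],
       [  0.        ,   0.        ,   1.        ]]), 'tool_from_camera': array([[ 9.99999801e-01,  1.42304251e-04, -6.13901466e-04,
         5.60517231e-04],
       [ 6.29836552e-04, -2.57801748e-01,  9.66197631e-01,
        -6.94113736e-02],
       [-2.07708410e-05, -9.66197826e-01, -2.57801787e-01,
         6.45522827e-02],
       [ 0.00000000e+00,  0.00000000e+00,  0.00000000e+00,
         1.00000000e+00]])}
0.0726
```

View pics/scene0.png

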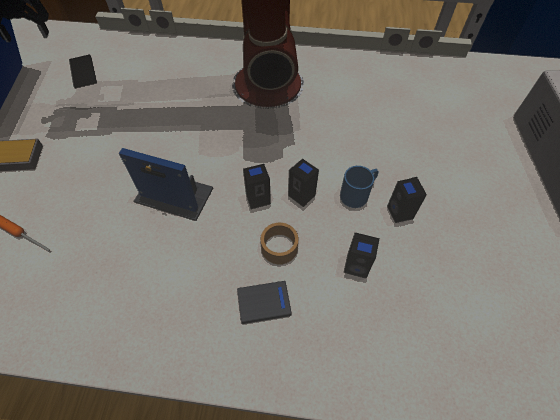

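View pics/top0.png

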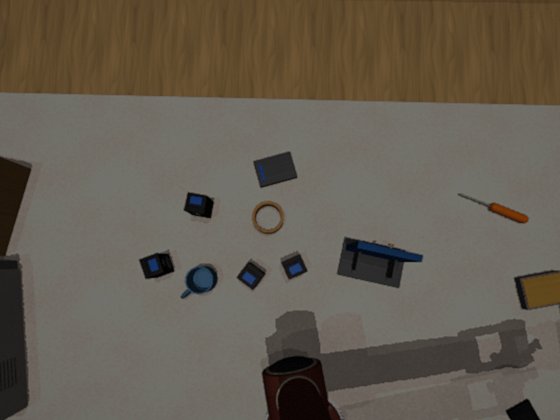

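View pics/wrist0.png

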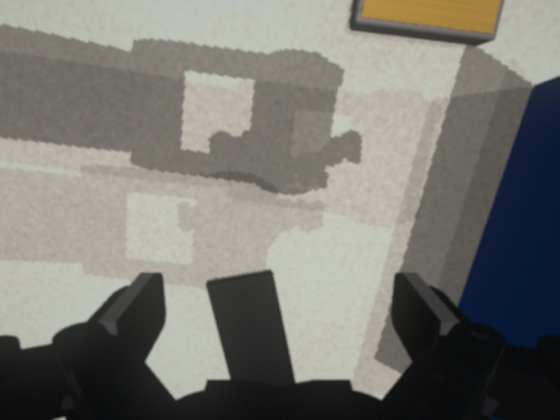

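```bash
cat > h.py <<'E'
import numpy as np, cv2
from plant import *
from scipy.spatial.transform import Rotation as R
def Rq(q): return R.from_quat([q[1],q[2],q[3],q[0]]).as_matrix()
def cam(n, st=None):
    i=camera_info(n); K=np.array(i["intrinsics"])
    if n=="wrist":
        st=st or state(); T=np.array(i["tool_from_camera"]); Rt=Rq(st["tool_rot"])
        return K, Rt@T[:3,:3], Rt@T[:3,3]+st["tool_pos"]
    r=np.array(i["rotation"])
    return K,Rq(r),np.array(i["xyz"])
def at_z(c,uv,z):
    K,Rm,p=c; d=Rm@np.linalg.inv(K)@np.array([uv[0],uv[1],1.]); return p+d*(z-p[2])/d[2]
def proj(c,X):
    K,Rm,p=c; v=K@(Rm.T@(np.asarray(X,float)-p)); return v[:2]/v[2]
E
python3 - <<'E'
from h import *
t=cam("top"); s=cam("scene")
for uv in [(197,200),(155,264),(252,273),(294,263)]: print("top",at_z(t,uv,.11))
for uv in [(366,245),(410,186),(304,168),(257,171)]: print("scene",at_z(s,uv,.11))
im=cv2.imread("pics/top0.png"); 
cv2.imwrite("pics/topA.png",cv2.resize(im[180:300,130:250],None,fx=5,fy=5,interpolation=cv2.INTER_CUBIC))
cv2.imwrite("pics/topB.png",cv2.resize(im[220:300,320:440],None,fx=6,fy=6,interpolation=cv2.INTER_CUBIC))
im=cv2.imread("pics/scene0.png"); 
cv2.imwrite("pics/scA.png",cv2.resize(im[225:285,330:400],None,fx=8,fy=8,interpolation=cv2.INTER_CUBIC))
cv2.imwrite("pics/scB.png",cv2.resize(im[140:225,110:225],None,fx=6,fy=6,interpolation=cv2.INTER_CUBIC))
E
```

```text
top [0.61720603 0.2966159  0.11      ]
top [0.44804217 0.39710163 0.11      ]
top [0.43042863 0.1466313  0.11      ]
top [0.45835727 0.03895555 0.11      ]
scene [0.61344596 0.30214398 0.11      ]
scene [0.44394605 0.40252399 0.11      ]
scene [0.42174446 0.15102286 0.11      ]
scene [0.44509665 0.03938422 0.11      ]
```

View pics/topA.png

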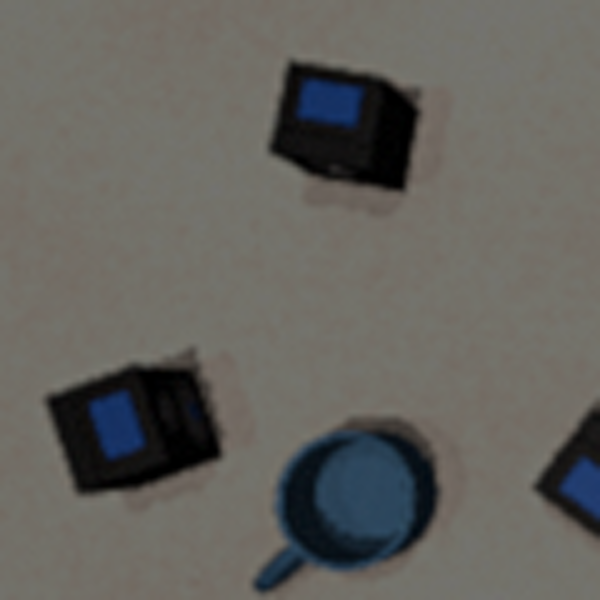

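View pics/topB.png

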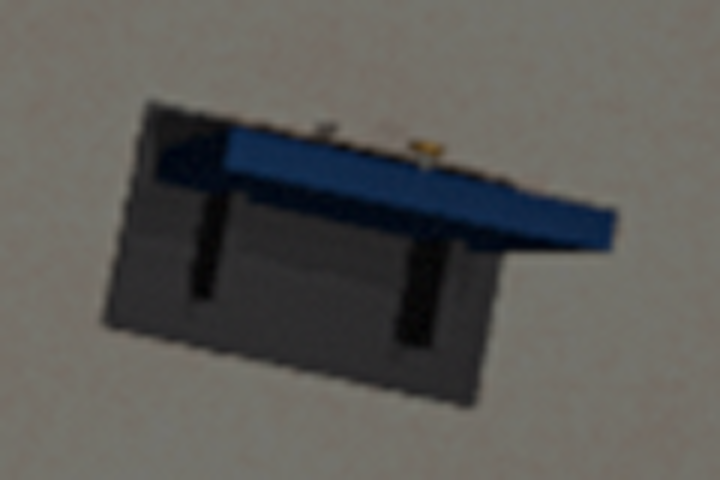

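View pics/scA.png

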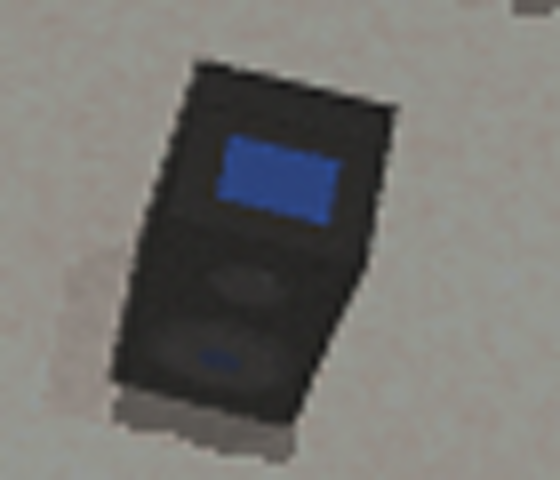

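View pics/scB.png

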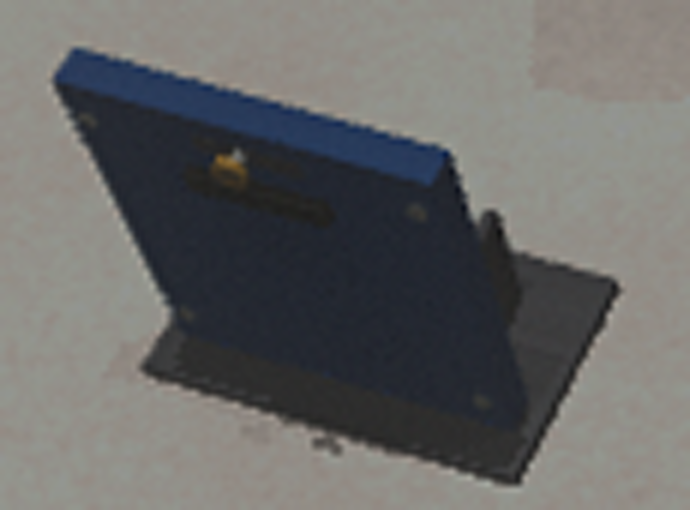

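```bash
python3 - <<'E'
from h import *
st=state(); print(Rq(st["tool_rot"]).round(3)); 
t=cam("top"); s=cam("scene")
# speaker top corners: top crop (130+u/5,180+v/5); scene crop (330+u/8,225+v/8)
T=[(290,62),(384,80),(370,177),(270,152)]
for u in T: print("T",at_z(t,(130+u[0]/5,180+u[1]/5),.11))
S=[(197,62),(397,106),(365,262),(150,215)]
for u in S: print("S",at_z(s,(330+u[0]/8,225+u[1]/8),.11))
# panel top edge corners: topB: front left, front right ; 
for u in [(230,127),(615,212),(610,250),(228,172)]: print("PT",at_z(t,(320+u[0]/6,220+u[1]/6),.18))
for u in [(75,48),(450,152),(432,188),(57,82)]: print("PS",at_z(s,(110+u[0]/6,140+u[1]/6),.18))
print("screw top",at_z(t,(320+426/6,220+148/6),.168), "scene",at_z(s,(110+230/6,140+170/6),.165))
for u in [(190,178),(332,216)]: print("slot",at_z(s,(110+u[0]/6,140+u[1]/6),.165))
E
```

```text
[[ 0.309 -0.     0.951]
 [-0.951  0.002  0.309]
 [-0.002 -1.     0.   ]]
T [0.63687632 0.32116589 0.11      ]
T [0.62841981 0.27138073 0.11      ]
T [0.57692657 0.27650257 0.11      ]
T [0.58892179 0.32933137 0.11      ]
S [0.58639946 0.27722703 0.11      ]
S [0.5931988  0.33112864 0.11      ]
S [0.64114722 0.32251213 0.11      ]
S [0.63457876 0.26611345 0.11      ]
PT [ 0.51426802 -0.11358099  0.18      ]
PT [ 0.48340921 -0.26901262  0.18      ]
PT [ 0.4681206  -0.26672627  0.18      ]
PT [ 0.49608742 -0.11277844  0.18      ]
PS [ 0.47164089 -0.26487952  0.18      ]
PS [ 0.50302361 -0.10995293  0.18      ]
PS [ 0.52023222 -0.11230571  0.18      ]
PS [ 0.48877212 -0.26603884  0.18      ]
screw top [ 0.50815757 -0.1962631   0.168     ] scene [ 0.51044141 -0.19606275  0.165     ]
slot [ 0.51602001 -0.20987047  0.165     ]
slot [ 0.52667049 -0.15191419  0.165     ]
```

Request:
{"api": "carry_out", "payload": {"rows": [[[0,0,0,0.9,0.9,0.04,85],[0,0,0,0.9,0.9,0.04,85],[0,0,0,0.9,0.9,0.04,85],[0,0,0,0.9,0.9,0.04,85],[0,0,0,0.9,0.9,0.04,85]]]}}

```text
time: 0.65
tool_pos: [0.3706, -0.4161, 0.3115]
tool_rot: [0.572, -0.572, 0.416, -0.416]
contact_force: [0.7, -0.5, 0.1]
gripper_width: 0.995
```

Request:
{"api": "carry_out", "payload": {"rows": [[[0,0,0,0.9,0.9,0.04,85],[0,0,0,0.9,0.9,0.04,85],[0,0,0,0.9,0.9,0.04,85],[0,0,0,0.9,0.9,0.04,85],[0,0,0,0.9,0.9,0.04,85]]]}}

```text
time: 1.15
tool_pos: [0.5473, -0.2392, 0.3194]
tool_rot: [-0.572, 0.572, -0.416, 0.416]
contact_force: [-0.4, -0.8, 0.2]
gripper_width: 0.997
```

Request:
{"api": "carry_out", "payload": {"rows": [[[0,0,0,0,0,0,85],[0,0,0,0,0,0,85],[0,0,0,0,0,0,85]]]}}

```text
time: 1.45
tool_pos: [0.5457, -0.2416, 0.3192]
tool_rot: [-0.572, 0.572, -0.416, 0.416]
contact_force: [0.1, -0.9, -0.1]
gripper_width: 0.994
```

```bash
python3 - <<'E'
from h import *
st=state(); print(st["tool_pos"],st["time"],st["contact_force"]); im=grab_frame("wrist"); cv2.imwrite("pics/w1.png",im)
import pickle; pickle.dump(st,open("w1.pkl","wb"))
print(proj(cam("wrist",st),(.51,-.196,.165)))
E
```

```text
[ 0.54573927 -0.24160699  0.31918933] 1.45 [ 0.14012754 -0.9453411  -0.05025548]
[191.09503029 253.78460481]
```

View pics/w1.png

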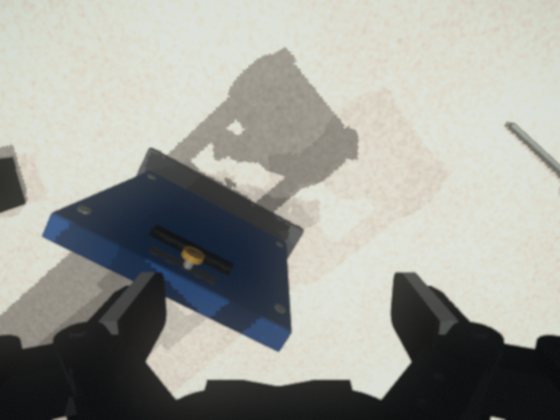

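```bash
python3 - <<'E'
from h import *
im=cv2.imread("pics/w1.png")
cv2.imwrite("pics/w1a.png",cv2.resize(im[215:295,140:250],None,fx=7,fy=7,interpolation=cv2.INTER_CUBIC))
cv2.imwrite("pics/w1b.png",cv2.resize(im[140:360,40:310],None,fx=2.7,fy=2.7,interpolation=cv2.INTER_CUBIC))
E
```

```text
(no output)
```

View pics/w1a.png

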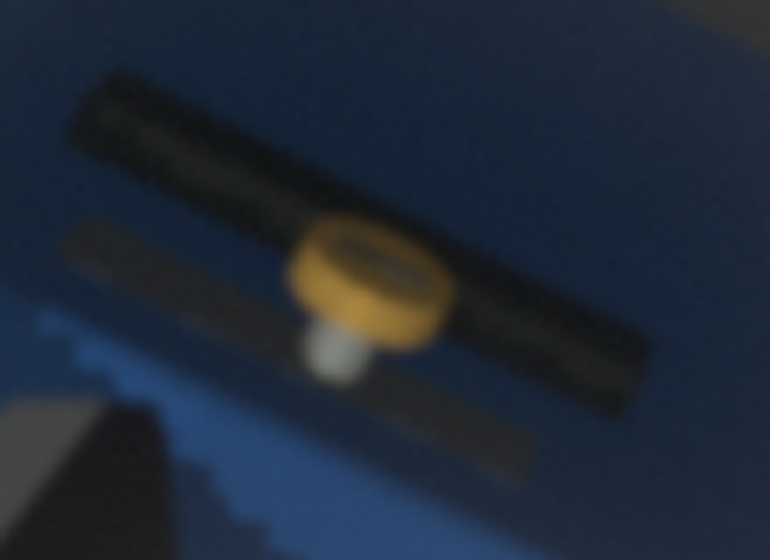

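View pics/w1b.png

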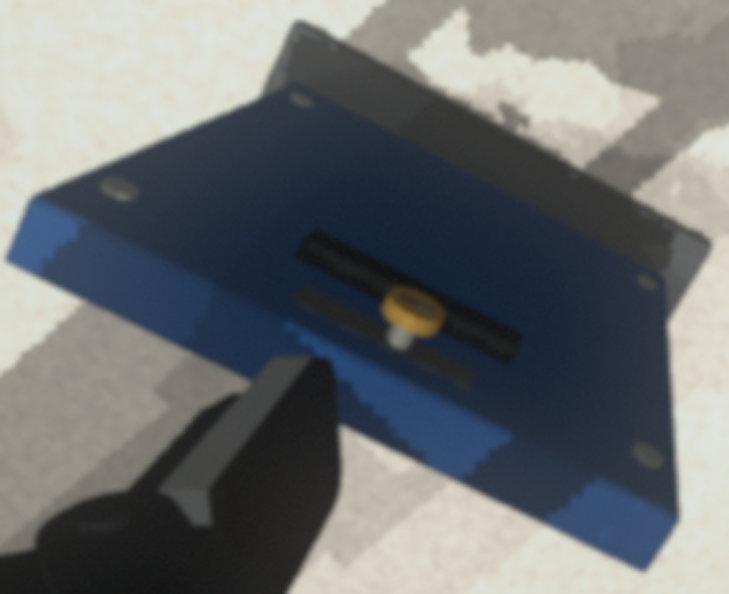

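```bash
cat > fitp.py <<'E'
from h import *
import pickle
from scipy.optimize import least_squares
st=pickle.load(open("w1.pkl","rb")); c=cam("wrist",st)
a=lambda u,v:(140+u/7,215+v/7)
b=lambda u,v:(40+u/2.7,140+v/2.7)
# (pixel, function of (L,s)->panel pt)
obs=[(b(35,195),lambda s,L:(0,-.08*-1,.18)),(b(678,520),lambda s,L:(0,-.08,.18)),
 (b(8,260),lambda s,L:(-.018,.08,.18)),(b(645,570),lambda s,L:(-.018,-.08,.18)),
 (a(120,68),lambda s,L:(.006,.03,.139)),(a(650,350),lambda s,L:(.006,-.03,.139)),
 (a(68,135),lambda s,L:(0,.03,.149)),(a(620,418),lambda s,L:(0,-.03,.149)),
 (a(80,238),lambda s,L:(0,L,.165)),(a(530,463),lambda s,L:(0,-L,.165)),
 (a(377,262),lambda s,L:(.011,s,.165)),(b(297,22),lambda s,L:(.02,.08,.008)),(b(710,240),lambda s,L:(.02,-.08,.008))]
def W(p,q):
    x,y,t=p[:3]; return np.array([x+np.cos(t)*q[0]-np.sin(t)*q[1],y+np.sin(t)*q[0]+np.cos(t)*q[1],q[2]])
def f(p,fl=True):
    sgn=1
    r=np.array([proj(c,W(p,g(p[3],p[4])))-np.array(o) for o,g in obs]); return r.ravel()
if __name__=="__main__":
  for loss in("linear","soft_l1"):
    r=least_squares(f,[.5,-.19,-.2,0,.02],loss=loss,x_scale=[.01,.01,.01,.01,.01])
    print(r.x.round(4)); print(r.fun.reshape(-1,2).round(1).tolist())
E
python3 fitp.py
```

```text
[ 0.5014 -0.1934 -0.1972 -0.0019  0.0225]
[[-2.6, -1.3], [2.9, -0.0], [-3.5, 0.8], [1.0, 3.4], [0.1, -1.4], [1.8, -1.9], [-0.9, 0.7], [0.4, 1.1], [-0.1, -0.6], [-0.3, -0.4], [0.2, -0.5], [8.0, 3.4], [-5.9, -2.2]]
[ 0.5012 -0.1935 -0.2035 -0.0018  0.0225]
[[-2.2, -1.8], [2.6, 0.9], [-3.3, 0.3], [0.5, 4.2], [0.3, -1.4], [1.8, -1.4], [-0.7, 0.8], [0.3, 1.5], [-0.0, -0.5], [-0.3, 0.1], [0.1, -0.2], [8.4, 3.2], [-6.1, -1.6]]
```

```bash
cat >> fitp.py <<'E'
  obs=obs[:11]
  K,Rm,p0=c
  def f2(p):
    cc=(K,Rm@R.from_rotvec(p[8:11]).as_matrix(),p0+p[5:8])
    r=np.array([proj(cc,W(p,g(p[3],p[4])))-np.array(o) for o,g in obs]).ravel()
    return np.r_[r,p[5:8]/.002,p[8:11]/.004]
  r=least_squares(f2,[.5,-.19,-.2,0,.02]+[0]*6,x_scale=.01)
  print(r.x.round(4)); print(r.fun[:22].reshape(-1,2).round(1).tolist())
  print("screw head",W(r.x,(.011,r.x[3],.165)))
E
python3 fitp.py
```

```text
[ 0.5014 -0.1934 -0.1972 -0.0019  0.0225]
[[-2.6, -1.3], [2.9, -0.0], [-3.5, 0.8], [1.0, 3.4], [0.1, -1.4], [1.8, -1.9], [-0.9, 0.7], [0.4, 1.1], [-0.1, -0.6], [-0.3, -0.4], [0.2, -0.5], [8.0, 3.4], [-5.9, -2.2]]
[ 0.5012 -0.1935 -0.2035 -0.0018  0.0225]
[[-2.2, -1.8], [2.6, 0.9], [-3.3, 0.3], [0.5, 4.2], [0.3, -1.4], [1.8, -1.4], [-0.7, 0.8], [0.3, 1.5], [-0.0, -0.5], [-0.3, 0.1], [0.1, -0.2], [8.4, 3.2], [-6.1, -1.6]]
[ 4.991e-01 -1.929e-01 -1.999e-01 -1.900e-03  2.290e-02  0.000e+00
  0.000e+00  3.900e-03 -1.400e-03 -3.000e-04 -1.000e-04]
[[0.2, -0.5], [0.8, -1.0], [-0.6, 1.1], [-0.9, 2.1], [0.6, -0.9], [1.0, -1.8], [-0.2, 1.1], [-0.4, 1.0], [-0.1, -0.6], [-0.3, -0.3], [0.1, -0.2]]
screw head [ 0.50950971 -0.19702835  0.165     ]
```

Request:
{"api": "carry_out", "payload": {"rows": [[[0,0,1,0.04,0.35,0,85],[0,0,1,0.04,0.35,0,85],[0,0,1,0.04,0.35,0,85],[0,0,1,0.04,0.35,0,85],[0,0,1,0.04,0.35,0,85]]]}}

```text
time: 2.0
tool_pos: [0.5535, -0.1721, 0.3196]
tool_rot: [-0.635, 0.636, -0.31, 0.31]
contact_force: [-0.2, -0.0, 0.3]
gripper_width: 0.996
```

Request:
{"api": "carry_out", "payload": {"rows": [[[0,0,1,0.04,0.35,0,85],[0,0,1,0.04,0.35,0,85],[0,0,1,0.04,0.35,0,85],[0,0,1,0.04,0.35,0,85],[0,0,1,0.04,0.35,0,85]]]}}

```text
time: 2.5
tool_pos: [0.5617, -0.1021, 0.3195]
tool_rot: [-0.68, 0.68, -0.195, 0.195]
contact_force: [-0.3, -0.6, 1.0]
gripper_width: 0.997
```

Request:
{"api": "carry_out", "payload": {"rows": [[[0,0,1,0.04,0.35,0,85],[0,0,1,0.04,0.35,0,85],[0,0,1,0.04,0.35,0,85],[0,0,1,0.04,0.35,0,85],[0,0,1,0.04,0.35,0,85]]]}}

```text
time: 3.0
tool_pos: [0.5699, -0.0322, 0.3196]
tool_rot: [-0.703, 0.703, -0.074, 0.074]
contact_force: [0.1, 0.0, -0.3]
gripper_width: 0.995
```

Request:
{"api": "carry_out", "payload": {"rows": [[[0,0,1,0.04,0.35,0,85],[0,0,1,0.04,0.35,0,85],[0,0,1,0.04,0.35,0,85],[0,0,1,0.04,0.35,0,85],[0,0,1,0.04,0.35,0,85]]]}}

```text
time: 3.5
tool_pos: [0.5781, 0.0378, 0.3196]
tool_rot: [-0.705, 0.705, 0.049, -0.049]
contact_force: [0.6, 0.1, -0.6]
gripper_width: 0.999
```

Request:
{"api": "carry_out", "payload": {"rows": [[[0,0,1,0.04,0.35,0,85],[0,0,1,0.04,0.35,0,85],[0,0,1,0.04,0.35,0,85],[0,0,1,0.04,0.35,0,85],[0,0,1,0.04,0.35,0,85]]]}}

```text
time: 4.0
tool_pos: [0.5863, 0.1077, 0.3196]
tool_rot: [-0.686, 0.686, 0.171, -0.171]
contact_force: [-0.4, 0.6, -0.3]
gripper_width: 0.999
```

Request:
{"api": "carry_out", "payload": {"rows": [[[0,0,1,0.04,0.35,0,85],[0,0,1,0.04,0.35,0,85],[0,0,1,0.04,0.35,0,85],[0,0,1,0.04,0.35,0,85],[0,0,1,0.04,0.35,0,85]]]}}

```text
time: 4.5
tool_pos: [0.5945, 0.1777, 0.3196]
tool_rot: [-0.646, 0.646, 0.287, -0.288]
contact_force: [0.6, 0.3, -0.5]
gripper_width: 0.993
```

Request:
{"api": "carry_out", "payload": {"rows": [[[0,0,1,0.04,0.35,-0.1,85],[0,0,1,0.04,0.35,-0.2,85],[0,0,1,0.04,0.35,-0.2,85],[0,0,1,0.04,0.35,-0.2,85],[0,0,1,0.04,0.35,-0.2,85]]]}}

```text
time: 5.0
tool_pos: [0.6027, 0.2476, 0.2832]
tool_rot: [-0.586, 0.586, 0.395, -0.395]
contact_force: [-0.3, -1.3, -0.2]
gripper_width: 1.0
```

Request:
{"api": "carry_out", "payload": {"rows": [[[0,0,1,0.04,0.35,-0.1,85],[0,0,1,0.04,0.35,0,85],[0,0,1,0.04,0.35,0,85],[0,0,0.5,0.04,0.35,0,85],[0,0,0,0,0,0,85]]]}}

```text
time: 5.5
tool_pos: [0.609, 0.3051, 0.2796]
tool_rot: [0.534, -0.534, -0.464, 0.464]
contact_force: [-0.3, 0.6, 0.1]
gripper_width: 0.991
```

Request:
{"api": "carry_out", "payload": {"rows": [[[0,0,0,0,0,0,85],[0,0,0,0,0,0,85]]]}}

```text
time: 5.7
tool_pos: [0.6088, 0.3041, 0.2796]
tool_rot: [-0.534, 0.534, 0.463, -0.464]
contact_force: [-0.7, -0.6, -0.3]
gripper_width: 0.995
```

```bash
python3 - <<'E'
from h import *
import pickle
st=state(); print(st["tool_pos"],st["time"],st["joint_pos"]); im=grab_frame("wrist"); cv2.imwrite("pics/w2.png",im)
print(Rq(st["tool_rot"]).round(3))
pickle.dump(st,open("w2.pkl","wb"))
E
```

```text
[0.60882309 0.30408466 0.27961647] 5.7 [ 3.54055899e-01  1.95798494e-01  1.49788071e+00 -2.84516812e-04
  1.44810040e+00 -1.07522407e+00]
[[ 0.141 -0.    -0.99 ]
 [ 0.99  -0.     0.141]
 [-0.    -1.     0.   ]]
```

View pics/w2.png

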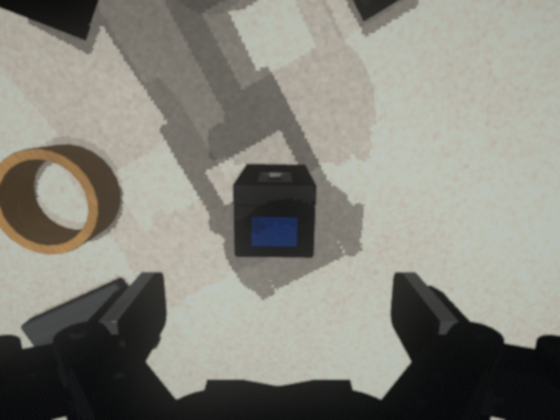

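```bash
python3 - <<'E'
from h import *
im=cv2.imread("pics/w2.png")[150:270,215:335]
im=np.clip(im.astype(float)*1.8,0,255).astype(np.uint8)
cv2.imwrite("pics/w2a.png",cv2.resize(im,None,fx=5,fy=5,interpolation=cv2.INTER_CUBIC))
E
```

```text
(no output)
```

View pics/w2a.png

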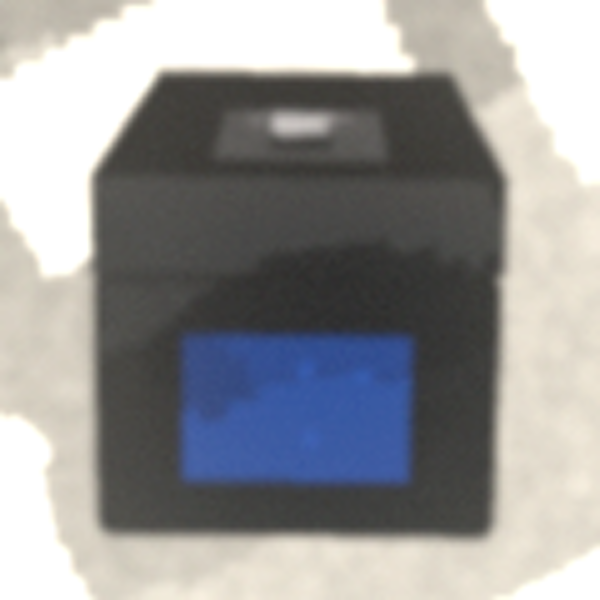

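```bash
python3 - <<'E'
from h import *
import pickle
from scipy.optimize import least_squares
st=pickle.load(open("w2.pkl","rb")); c=cam("wrist",st)
a=lambda u,v:np.array((215+u/5,150+v/5))
P=[a(95,176),a(503,176),a(496,532),a(99,532)]
Q=[np.array(q) for q in[(-.025,.027),(-.025,-.027),(.025,-.027),(.025,.027)]]
K,Rm,p0=c
def f(p):
    cc=(K,Rm@R.from_rotvec([p[4],0,0]).as_matrix(),p0+np.array([0,0,p[3]])); ca,sa=np.cos(p[2]),np.sin(p[2])
    return np.r_[np.ravel([proj(cc,(p[0]+ca*q[0]-sa*q[1],p[1]+sa*q[0]+ca*q[1],.11))-o for o,q in zip(P,Q)]),p[3]/.003,p[4]/.004]
r=least_squares(f,[.61,.3,-.14,0,0],x_scale=.01); print(r.x.round(4),r.fun.round(1))
for q in P: print(at_z(c,q,.11).round(4))
print(np.linalg.norm(at_z(c,P[0],.11)-at_z(c,P[1],.11)), "keyhole mid", )
E
```

```text
[ 0.6654  0.292  -3.2779  0.1112 -0.0566] [ 13.9  62.  -13.8  61.7 -11.7 -57.6  11.6 -57.3  37.1 -14.1]
[0.583  0.2785 0.11  ]
[0.5904 0.3303 0.11  ]
[0.6386 0.3237 0.11  ]
[0.631  0.2708 0.11  ]
0.052294364910553934 keyhole mid
```

```bash
python3 - <<'E'
from h import *
import pickle
from scipy.optimize import least_squares
st=pickle.load(open("w2.pkl","rb")); c=cam("wrist",st)
a=lambda u,v:np.array((215+u/5,150+v/5))
P=[a(95,176),a(503,176),a(496,532),a(99,532)]
Q=[np.array(q) for q in[(-.025,-.027),(-.025,.027),(.025,.027),(.025,-.027)]]
K,Rm,p0=c
def f(p):
    cc=(K,Rm@R.from_rotvec([p[4],0,0]).as_matrix(),p0+np.array([0,0,p[3]])); ca,sa=np.cos(p[2]),np.sin(p[2])
    return np.r_[np.ravel([proj(cc,(p[0]+ca*q[0]-sa*q[1],p[1]+sa*q[0]+ca*q[1],.11))-o for o,q in zip(P,Q)]),p[3]/.003,p[4]/.004]
r=least_squares(f,[.61,.3,-.14,0,0],x_scale=.01); print(r.x.round(4),r.fun.round(1))
t=Rq(st["tool_rot"]); d=r.x[:2]-st["tool_pos"][:2]; print("offset tool x",d@t[:2,0],"tool z",d@t[:2,2])
E
```

```text
[ 6.120e-01  3.006e-01 -1.447e-01  3.700e-03 -6.000e-04] [-0.8 -0.5  0.6 -0.3 -0.2  0.6  0.4  0.3  1.2 -0.2]
offset tool x -0.0029738604760154454 tool z -0.0036053058821589176
```

Request:
{"api": "carry_out", "payload": {"rows": [[[0,0,0,0.08,-0.09,-0.6,85],[0,0,0,0,0,-0.8,85],[0,0,0,0,0,-0.8,85],[0,0,0,0,0,-0.7,85],[0,0,0,0,0,-0.4,85]]]}}

```text
time: 6.25
tool_pos: [0.6106, 0.3003, 0.1445]
tool_rot: [0.534, -0.533, -0.462, 0.465]
contact_force: [0.1, -0.4, 0.1]
gripper_width: 0.996
```

Request:
{"api": "carry_out", "payload": {"rows": [[[0,0,0,0,0,-0.24,85],[0,0,0,0,0,0,85],[0,0,0,0,0,0,85]]]}}

```text
time: 6.55
tool_pos: [0.6127, 0.3015, 0.1396]
tool_rot: [-0.533, 0.534, 0.465, -0.463]
contact_force: [0.2, 0.3, 0.6]
gripper_width: 0.996
```

Request:
{"api": "carry_out", "payload": {"rows": [[[0,0,0,0,0,0,62],[0,0,0,0,0,0,50],[0,0,0,0,0,0,40],[0,0,0,0,0,0,40],[0,0,0,0,0,0,40]]]}}

```text
time: 7.05
tool_pos: [0.6128, 0.3014, 0.1398]
tool_rot: [-0.533, 0.534, 0.465, -0.463]
contact_force: [-0.6, -1.9, 5.4]
gripper_width: 0.623
```

Request:
{"api": "carry_out", "payload": {"rows": [[[0,0,0,0,0,0,40],[0,0,0,0,0,0,40],[0,0,0,0,0,0,40]]]}}

```text
time: 7.35
tool_pos: [0.6128, 0.3014, 0.1398]
tool_rot: [-0.533, 0.534, 0.465, -0.463]
contact_force: [-0.6, -1.9, 5.8]
gripper_width: 0.626
```

```bash
python3 - <<'E'
from h import *
import pickle
st=state(); print(st["tool_pos"],st["time"],st["contact_force"],st["gripper_width"]); im=grab_frame("wrist"); cv2.imwrite("pics/w3.png",im)
pickle.dump(st,open("w3.pkl","wb"))
E
```

```text
[0.61276623 0.30139675 0.13980621] 7.35 [-0.62193839 -1.85171421  5.78364743] 0.6261718822784857
```

View pics/w3.png

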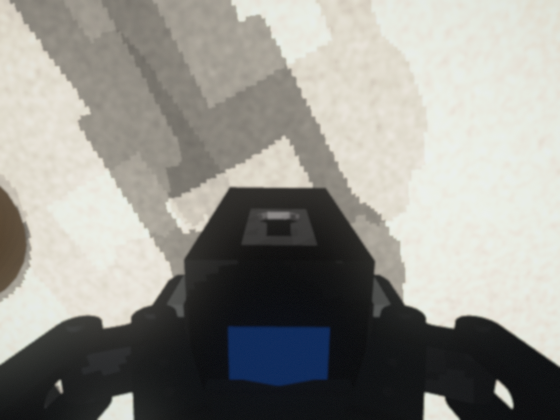

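Request:
{"api": "carry_out", "payload": {"rows": [[[0,0,0,0,0,0.3,40],[0,0,0,0,0,0.7,40],[0,0,0,0,0,0.8,40],[0,0,0,0,-0.3,0.8,40],[0,0,0,0,-0.7,0.4,40]]]}}

```text
time: 7.9
tool_pos: [0.6121, 0.2628, 0.2612]
tool_rot: [-0.533, 0.533, 0.466, -0.463]
contact_force: [1.3, -0.1, -3.0]
gripper_width: 0.628
```

Request:
{"api": "carry_out", "payload": {"rows": [[[0,0,-0.1,0,-0.9,0,40],[0,0,-0.1,0,-0.9,0,40],[0,0,-0.1,0,-0.9,0,40],[0,0,-0.1,0,-0.9,0,40],[0,0,-0.1,0,-0.9,0,40]]]}}

```text
time: 8.4
tool_pos: [0.6109, 0.0801, 0.257]
tool_rot: [0.542, -0.541, -0.454, 0.455]
contact_force: [1.0, 1.4, -3.4]
gripper_width: 0.626
```

Request:
{"api": "carry_out", "payload": {"rows": [[[0,0,-0.1,0,-0.9,0,40],[0,0,-0.1,0,-0.9,0,40],[0,0,-0.12,0,-0.9,0,40],[0,0,0,0,-0.9,0,40],[0,0,0,0,-0.9,0,40]]]}}

```text
time: 8.9
tool_pos: [0.611, -0.0997, 0.257]
tool_rot: [0.547, -0.546, -0.448, 0.449]
contact_force: [-0.6, 0.1, -3.3]
gripper_width: 0.624
```

Request:
{"api": "carry_out", "payload": {"rows": [[[0,0,0,0,-0.8,0,40],[0,0,0,0,-0.6,0,40],[0,0,0,0,-0.4,0,40],[0,0,0,0,0,0,40],[0,0,0,0,0,0,40]]]}}

```text
time: 9.4
tool_pos: [0.6116, -0.1701, 0.2574]
tool_rot: [0.547, -0.546, -0.448, 0.448]
contact_force: [0.5, 1.2, -3.4]
gripper_width: 0.626
```

```bash
python3 - <<'E'
from h import *
import pickle
st=state(); t=Rq(st["tool_rot"]); print(st["tool_pos"],st["time"],st["contact_force"],st["gripper_width"],"yaw",np.arctan2(-t[0,0],t[1,0]),t.round(4).tolist())
E
```

```text
[ 0.61164698 -0.17006903  0.25739995] 9.4 [ 0.47340329  1.20330553 -3.44896289] 0.625940231059678 yaw -0.1972895294837034 [[0.196, -0.0011, -0.9806], [0.9806, 0.0014, 0.196], [0.0012, -1.0, 0.0013]]
```

Request:
{"api": "carry_out", "payload": {"rows": [[[0,0,0,-0.2,-0.4,-0.2,40],[0,0,0,-0.5,-0.4,-0.2,40],[0,0,0,-0.5,-0.1,0,40],[0,0,0,-0.28,0,0,40],[0,0,0,0,0,0,40]]]}}

```text
time: 9.9
tool_pos: [0.5517, -0.2062, 0.2417]
tool_rot: [0.547, -0.547, -0.448, 0.448]
contact_force: [-0.0, -0.3, -3.9]
gripper_width: 0.625
```

Request:
{"api": "carry_out", "payload": {"rows": [[[0,0,0,0,0,0,40],[0,0,0,0,0,0,40]]]}}

```text
time: 10.1
tool_pos: [0.5534, -0.2064, 0.2425]
tool_rot: [-0.546, 0.547, 0.449, -0.448]
contact_force: [0.6, -0.1, -3.5]
gripper_width: 0.629
```

```bash
python3 - <<'E'
from h import *
import pickle
st=state(); t=Rq(st["tool_rot"]); print(st["tool_pos"],st["time"],st["contact_force"])
im=grab_frame("wrist"); cv2.imwrite("pics/w4.png",im)
im2=grab_frame("scene"); cv2.imwrite("pics/s4.png",cv2.resize(im2[120:240,90:240],None,fx=5,fy=5,interpolation=cv2.INTER_CUBIC))
pickle.dump(st,open("w4.pkl","wb"))
E
```

```text
[ 0.55343928 -0.20635686  0.24252421] 10.1 [ 0.61645406 -0.07404913 -3.53428981]
```

View pics/w4.png

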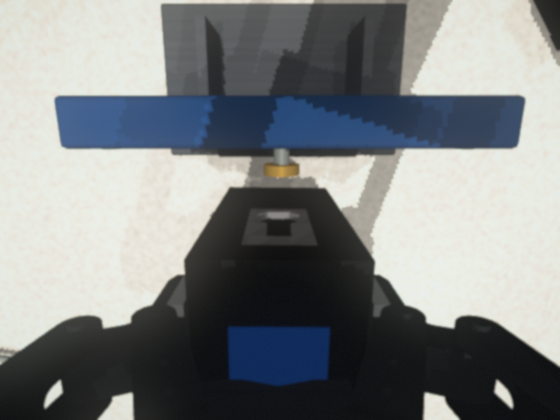

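View pics/s4.png

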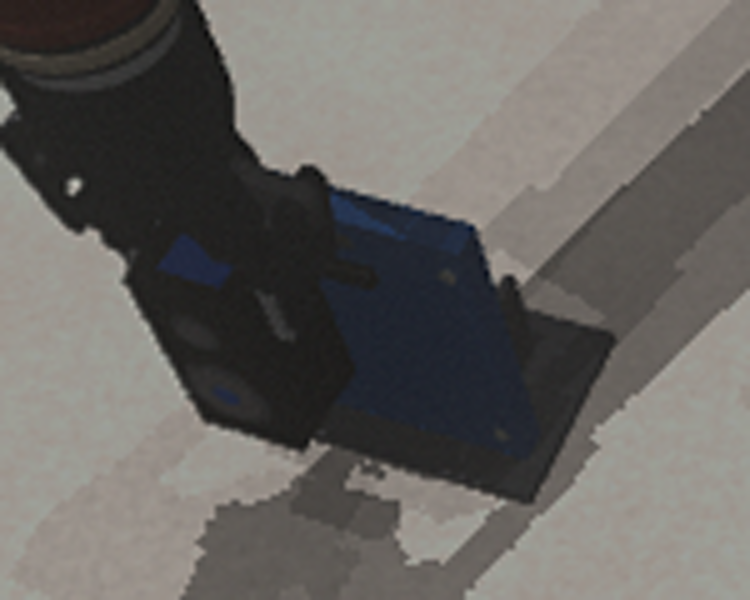

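```bash
python3 - <<'E'
from h import *
im=cv2.imread("pics/w4.png")
im2=np.clip(im.astype(float)*1.7,0,255).astype(np.uint8)
cv2.imwrite("pics/w4a.png",cv2.resize(im2[140:270,180:380],None,fx=4,fy=4,interpolation=cv2.INTER_CUBIC))
# brass mask
h=cv2.cvtColor(im,cv2.COLOR_BGR2HSV); m=(h[...,0]>8)&(h[...,0]<30)&(h[...,1]>120)&(h[...,2]>50)
m[:, :240]=0; m[:,320:]=0; ys,xs=np.where(m[150:190]); 
for v in range(158,182):
    x=np.where(m[v])[0]
    if len(x): print(v,x.min(),x.max())
g=im.sum(2)
for v in (262,270,280,290): 
    print(v,[int(i) for i in np.where(np.abs(np.diff(g[v].astype(int)))>25)[0] if 150<i<410])
# panel front edge: for columns, blue lower limit
for u in (70,100,150,200,350,400,450,500,512):
    col=im[100:175,u].astype(int); d=col[:,0]-col[:,2]; x=np.where(d>35)[0]; print(u,100+x.max(), 100+x.min())
E
```

```text
164 269 270
165 265 296
166 265 297
167 265 297
168 265 297
169 265 297
170 265 297
171 265 297
172 265 297
173 265 296
174 266 295
175 268 291
176 279 286
262 [182, 183, 184, 185, 372, 373, 374, 375, 376]
270 [182, 183, 184, 185, 186, 371, 372, 373, 374, 375]
280 [166, 167, 168, 169, 170, 171, 179, 180, 184, 185, 372, 373, 376, 384, 385, 386, 387, 388, 389]
290 [159, 160, 161, 162, 163, 173, 174, 184, 185, 371, 372, 373, 381, 382, 392, 393, 394, 395, 396]
70 147 100
100 147 100
150 146 100
200 146 100
350 147 100
400 147 100
450 141 100
500 145 108
512 145 100
```

View pics/w4a.png

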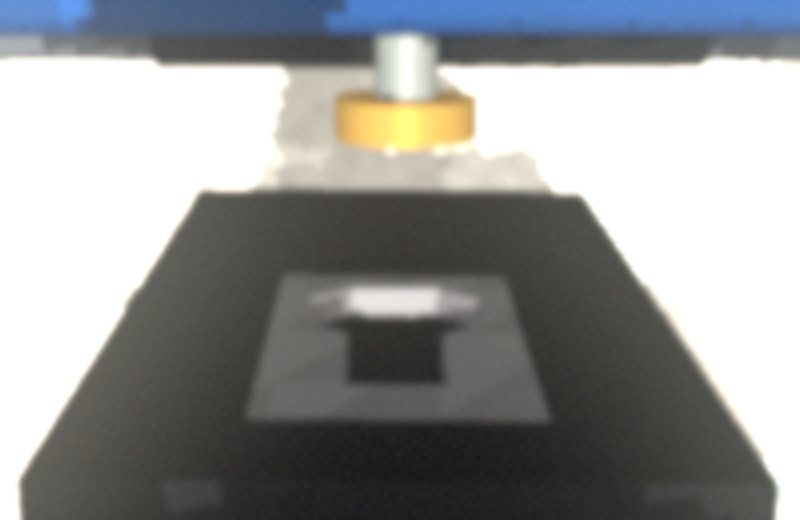

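Request:
{"api": "carry_out", "payload": {"rows": [[[0,0,0,0.005,0.022,-0.043,40],[0,0,0,-0.13,0.026,0,40],[0,0,0,-0.13,0.026,0,40],[0,0,0,-0.13,0.026,0,40],[0,0,0,0,0,0,40]]]}}

```text
time: 10.7
tool_pos: [0.5366, -0.2025, 0.2402]
tool_rot: [0.547, -0.547, -0.448, 0.448]
contact_force: [0.6, 0.1, -3.9]
gripper_width: 0.623
```

Request:
{"api": "carry_out", "payload": {"rows": [[[0,0,0,0,0,0,40],[0,0,0,0,0,0,40]]]}}

```text
time: 10.9
tool_pos: [0.5374, -0.2028, 0.2404]
tool_rot: [-0.547, 0.547, 0.448, -0.448]
contact_force: [0.4, 0.5, -3.5]
gripper_width: 0.628
```

```bash
cat > look.py <<'E'
from h import *
import sys
n=sys.argv[1]
st=state(); t=Rq(st["tool_rot"]); print(st["tool_pos"].round(4),st["time"],st["contact_force"].round(1),"yaw",np.arctan2(-t[0,0],t[1,0]).round(4))
r=st["tool_pos"]-np.array([.4991,-.195,0]); print("d_est",r[0]*.980-r[1]*.198-.0245,"lat",r[0]*.198+r[1]*.98)
im=grab_frame("wrist"); cv2.imwrite(f"pics/{n}.png",im)
im2=np.clip(im.astype(float)*1.7,0,255).astype(np.uint8)
cv2.imwrite(f"pics/{n}a.png",cv2.resize(im2[140:270,180:380],None,fx=4,fy=4,interpolation=cv2.INTER_CUBIC))
E
python3 look.py w5
```

```text
[ 0.5374 -0.2028  0.2404] 10.9 [ 0.4  0.5 -3.5] yaw -0.1974
d_est 0.014523790130581457 lat -3.499092687347851e-05
```

View pics/w5a.png

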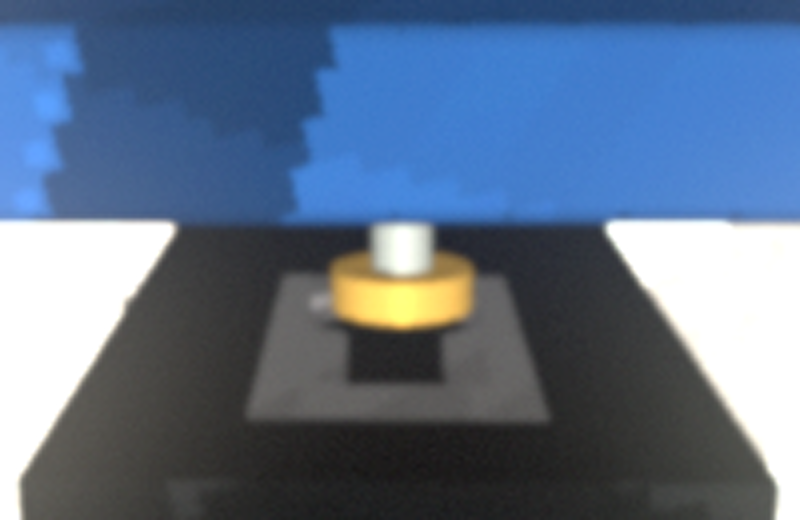

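Request:
{"api": "carry_out", "payload": {"rows": [[[0,0,0,0.0035,0.018,0.01,40],[0,0,0,-0.025,0.005,0,40],[0,0,0,-0.025,0.005,0,40],[0,0,0,0,0,0,40]]]}}

```text
time: 11.35
tool_pos: [0.5353, -0.2015, 0.2406]
tool_rot: [0.547, -0.547, -0.448, 0.448]
contact_force: [0.2, 0.3, -4.1]
gripper_width: 0.63
```

```bash
python3 look.py w6
```

```text
[ 0.5353 -0.2015  0.2406] 11.35 [ 0.2  0.3 -4.1] yaw -0.1972
d_est 0.012304874776238262 lat 0.0007786967544740672
```

View pics/w6a.png

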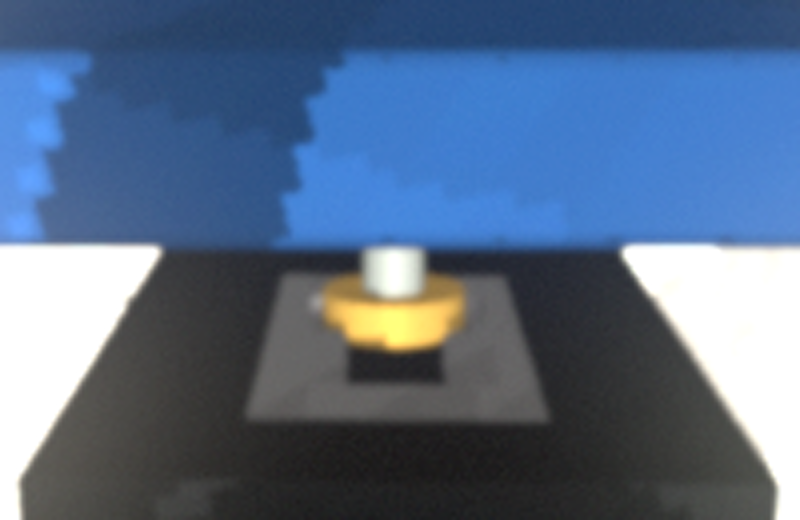

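Request:
{"api": "carry_out", "payload": {"rows": [[[0,0,0,-0.025,0.005,0,40],[0,0,0,-0.025,0.005,0,40],[0,0,0,0,0,0,40]]]}}

```text
time: 11.7
tool_pos: [0.5333, -0.2012, 0.2407]
tool_rot: [0.547, -0.547, -0.448, 0.448]
contact_force: [0.5, 0.8, -4.1]
gripper_width: 0.625
```

```bash
python3 look.py w7
```

```text
[ 0.5333 -0.2012  0.2407] 11.7 [ 0.5  0.8 -4.1] yaw -0.1973
d_est 0.010248446960433526 lat 0.0007293387917985733
```

View pics/w7a.png

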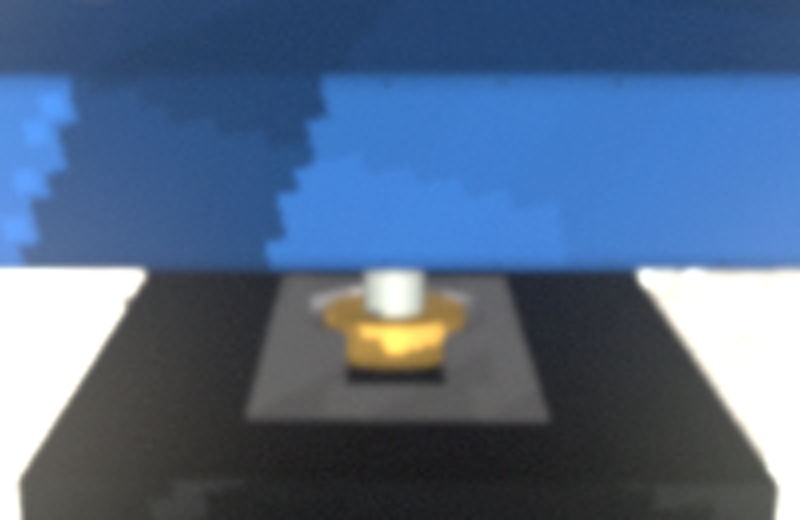

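Request:
{"api": "carry_out", "payload": {"rows": [[[0,0,0,-0.025,0.005,0,40],[0,0,0,-0.025,0.005,0,40],[0,0,0,0,0,0,40]]]}}

```text
time: 12.05
tool_pos: [0.5317, -0.2008, 0.2408]
tool_rot: [-0.546, 0.547, 0.449, -0.448]
contact_force: [2.8, -0.7, -4.3]
gripper_width: 0.623
```

Request:
{"api": "carry_out", "payload": {"rows": [[[0,0,0,-0.025,0.005,0,40],[0,0,0,-0.025,0.005,0,40],[0,0,0,0,0,0,40]]]}}

```text
time: 12.35
tool_pos: [0.5297, -0.2004, 0.2409]
tool_rot: [-0.546, 0.547, 0.449, -0.448]
contact_force: [3.5, -1.0, -4.6]
gripper_width: 0.626
```

Request:
{"api": "carry_out", "payload": {"rows": [[[0,0,0,-0.025,0.005,0,40],[0,0,0,0,0,0,40]]]}}

```text
time: 12.55
tool_pos: [0.5287, -0.2002, 0.2409]
tool_rot: [-0.546, 0.547, 0.449, -0.448]
contact_force: [4.3, -0.9, -4.9]
gripper_width: 0.625
```

```bash
python3 look.py w8
```

```text
[ 0.5287 -0.2002  0.2409] 12.55 [ 4.3 -0.9 -4.9] yaw -0.1972
d_est 0.005516304289971109 lat 0.000713563613629513
```

View pics/w8a.png

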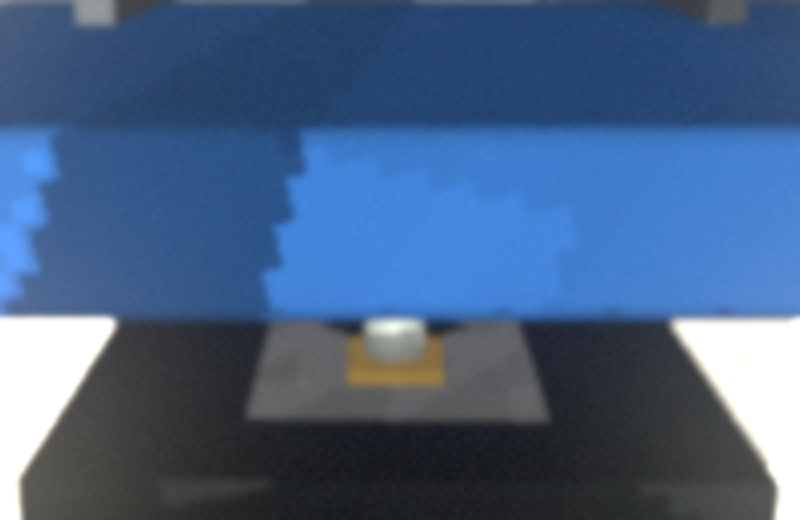

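Request:
{"api": "carry_out", "payload": {"rows": [[[0,0,0,-0.025,0.005,0,40],[0,0,0,0,0,0,40]]]}}

```text
time: 12.8
tool_pos: [0.5277, -0.2, 0.2409]
tool_rot: [-0.546, 0.547, 0.449, -0.448]
contact_force: [4.9, -1.4, -5.8]
gripper_width: 0.627
```

Request:
{"api": "carry_out", "payload": {"rows": [[[0,0,0,-0.018,0.003,0,40],[0,0,0,0,0,0,40]]]}}

```text
time: 13.0
tool_pos: [0.527, -0.1999, 0.2409]
tool_rot: [-0.546, 0.547, 0.449, -0.448]
contact_force: [5.2, -2.0, -6.0]
gripper_width: 0.618
```

Request:
{"api": "carry_out", "payload": {"rows": [[[0,0,0,0,0,-0.05,40],[0,0,0,0,0,-0.05,40],[0,0,0,0,0,0,40]]]}}

```text
time: 13.3
tool_pos: [0.5275, -0.2001, 0.238]
tool_rot: [-0.546, 0.548, 0.449, -0.448]
contact_force: [5.5, -0.8, -2.5]
gripper_width: 0.619
```

```bash
python3 look.py w9
```

```text
[ 0.5275 -0.2001  0.238 ] 13.3 [ 5.5 -0.8 -2.5] yaw -0.1971
d_est 0.004322540197675945 lat 0.0006030507359081564
```

View pics/w9a.png

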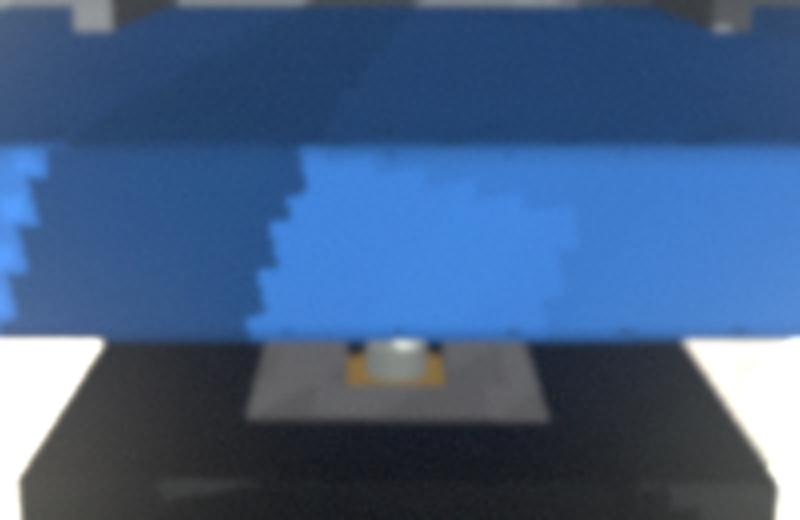

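Request:
{"api": "carry_out", "payload": {"rows": [[[0,0,0,0,0,-0.05,40],[0,0,0,0,0,-0.05,40],[0,0,0,0,0,0,40]]]}}

```text
time: 13.65
tool_pos: [0.5275, -0.2002, 0.2341]
tool_rot: [-0.546, 0.548, 0.449, -0.448]
contact_force: [5.6, -1.4, -2.7]
gripper_width: 0.627
```

Request:
{"api": "carry_out", "payload": {"rows": [[[0,0,0,0,0,-0.05,40],[0,0,0,0,0,-0.05,40],[0,0,0,0,0,0,40]]]}}

```text
time: 13.95
tool_pos: [0.5275, -0.2002, 0.23]
tool_rot: [-0.546, 0.548, 0.449, -0.448]
contact_force: [5.4, -1.1, -2.7]
gripper_width: 0.625
```

Request:
{"api": "carry_out", "payload": {"rows": [[[0,0,0,0,0,-0.05,40],[0,0,0,0,0,-0.05,40],[0,0,0,0,0,0,40]]]}}

```text
time: 14.25
tool_pos: [0.5275, -0.2002, 0.2261]
tool_rot: [-0.546, 0.548, 0.449, -0.448]
contact_force: [5.7, -1.2, -1.9]
gripper_width: 0.628
```

```bash
python3 look.py w10
```

```text
[ 0.5275 -0.2002  0.2261] 14.25 [ 5.7 -1.2 -1.9] yaw -0.197
d_est 0.004344145243193504 lat 0.00047375977200055965
```

View pics/w10a.png

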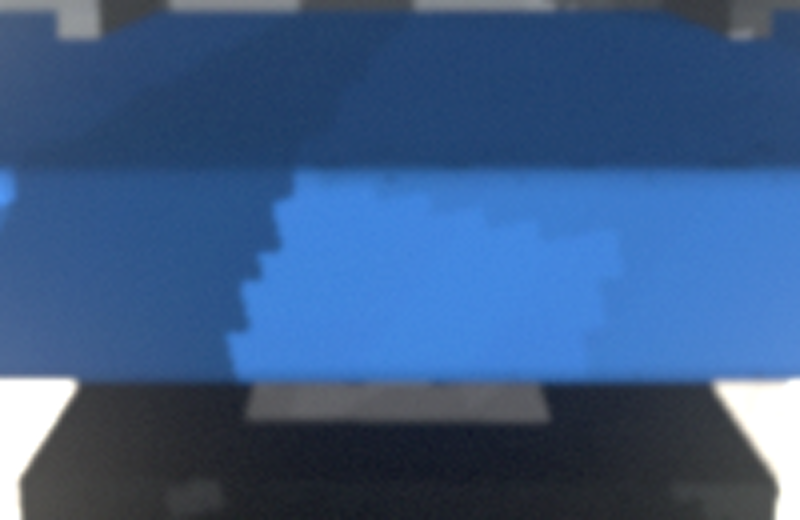

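Request:
{"api": "carry_out", "payload": {"rows": [[[0,0,0,0,0,-0.05,40],[0,0,0,0,0,-0.05,40],[0,0,0,0,0,0,40]]]}}

```text
time: 14.6
tool_pos: [0.5275, -0.2003, 0.2221]
tool_rot: [-0.546, 0.548, 0.449, -0.448]
contact_force: [5.5, -1.7, -2.7]
gripper_width: 0.624
```

Request:
{"api": "carry_out", "payload": {"rows": [[[0,0,0,0,0,-0.025,40],[0,0,0,0,0,0,40]]]}}

```text
time: 14.8
tool_pos: [0.5276, -0.2003, 0.2213]
tool_rot: [-0.546, 0.548, 0.449, -0.448]
contact_force: [4.1, -1.4, -1.1]
gripper_width: 0.628
```

Request:
{"api": "carry_out", "payload": {"rows": [[[0,0,0,0,0,-0.02,40],[0,0,0,0,0,0,40]]]}}

```text
time: 15.0
tool_pos: [0.5276, -0.2003, 0.2206]
tool_rot: [-0.546, 0.548, 0.449, -0.448]
contact_force: [4.3, -1.6, -2.1]
gripper_width: 0.625
```

Request:
{"api": "carry_out", "payload": {"rows": [[[0,0,0,0,0,-0.015,40],[0,0,0,0,0,0,40]]]}}

```text
time: 15.2
tool_pos: [0.5276, -0.2003, 0.22]
tool_rot: [-0.546, 0.548, 0.449, -0.448]
contact_force: [5.1, -1.8, -1.5]
gripper_width: 0.631
```

Request:
{"api": "carry_out", "payload": {"rows": [[[0,0,0,0,0,-0.012,40],[0,0,0,0,0,0,40]]]}}

```text
time: 15.4
tool_pos: [0.5276, -0.2003, 0.2196]
tool_rot: [-0.546, 0.548, 0.449, -0.448]
contact_force: [6.3, -1.6, -1.2]
gripper_width: 0.624
```

Request:
{"api": "carry_out", "payload": {"rows": [[[0,0,0,0,0,-0.012,40],[0,0,0,0,0,0,40]]]}}

```text
time: 15.6
tool_pos: [0.5277, -0.2003, 0.2193]
tool_rot: [-0.546, 0.548, 0.449, -0.448]
contact_force: [4.7, -1.7, 1.8]
gripper_width: 0.624
```

Request:
{"api": "carry_out", "payload": {"rows": [[[0,0,0,0,0,-0.012,40],[0,0,0,0,0,0,40]]]}}

```text
time: 15.8
tool_pos: [0.5277, -0.2004, 0.219]
tool_rot: [-0.546, 0.548, 0.449, -0.448]
contact_force: [4.7, -0.4, 6.5]
gripper_width: 0.628
```

Request:
{"api": "carry_out", "payload": {"rows": [[[0,0,0,0.025,-0.005,0,40],[0,0,0,0.012,-0.002,0,40],[0,0,0,0,0,0,40]]]}}

```text
time: 16.1
tool_pos: [0.5282, -0.2004, 0.2188]
tool_rot: [-0.547, 0.547, 0.448, -0.449]
contact_force: [-0.5, -0.1, 7.7]
gripper_width: 0.627
```

Request:
{"api": "carry_out", "payload": {"rows": [[[0,0,0,0,0,0,54],[0,0,0,0,0,0,58],[0,0,0,0,0,0,64],[0,0,0,0,0,0,72],[0,0,0,0,0,0,80]]]}}

```text
time: 16.6
tool_pos: [0.5277, -0.1999, 0.2161]
tool_rot: [0.547, -0.546, -0.448, 0.449]
contact_force: [-0.0, 0.4, 0.4]
gripper_width: 0.936
```

Request:
{"api": "carry_out", "payload": {"rows": [[[0,0,0,0,0,0,85],[0,0,0,0,0,0,85],[0,0,0,0,0,0,85]]]}}

```text
time: 16.9
tool_pos: [0.5282, -0.2001, 0.2168]
tool_rot: [0.547, -0.547, -0.448, 0.448]
contact_force: [0.1, 0.3, 0.4]
gripper_width: 1.001
```

```bash
python3 look.py w11; python3 -c "
from h import *
im2=grab_frame('scene'); cv2.imwrite('pics/s11.png',cv2.resize(im2[120:240,90:240],None,fx=5,fy=5,interpolation=cv2.INTER_CUBIC))"
```

```text
[ 0.5282 -0.2001  0.2168] 16.9 [0.1 0.3 0.4] yaw -0.1972
d_est 0.005012602825689168 lat 0.0007537571961656235
```

View pics/w11.png

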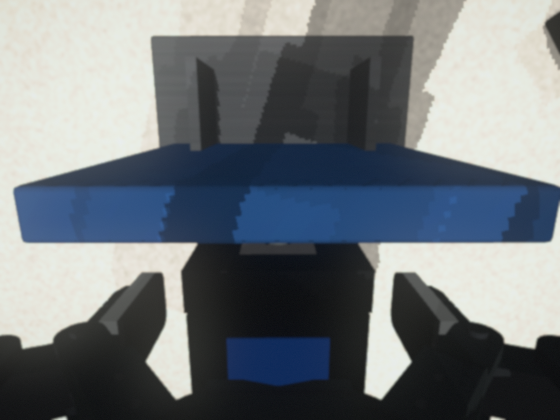

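View pics/s11.png

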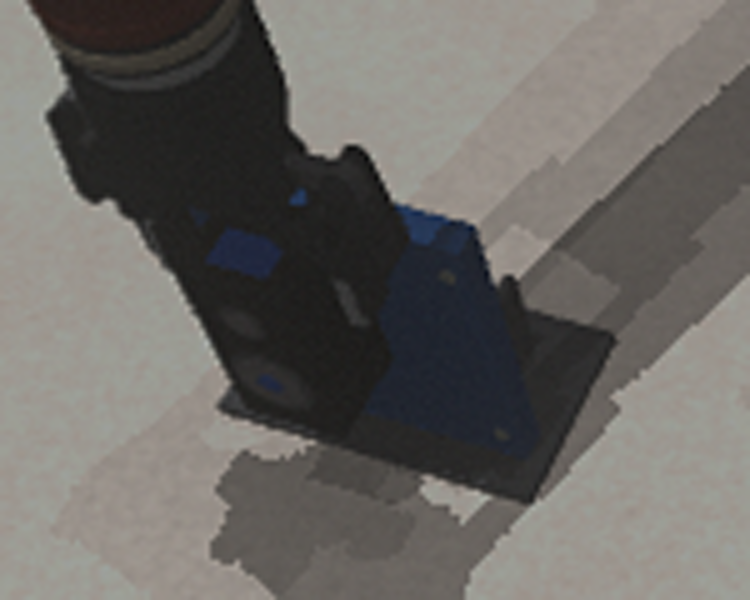

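Request:
{"api": "carry_out", "payload": {"rows": [[[0,0,0,0,0,0.2,85],[0,0,0,0,0,0.4,85],[0,0,0,0,0,0.6,85],[0,0,0,0,0,0.8,85],[0,0,0,0,0,0.8,85]]]}}

```text
time: 17.5
tool_pos: [0.5281, -0.2001, 0.3315]
tool_rot: [-0.546, 0.547, 0.448, -0.448]
contact_force: [0.8, -0.2, 0.7]
gripper_width: 0.995
```

Request:
{"api": "carry_out", "payload": {"rows": [[[0,0,0,-0.5,0,0.5,85],[0,0,0,-0.5,0,0.2,85],[0,0,0,-0.5,0,0,85],[0,0,0,0,0,0,85],[0,0,0,0,0,0,85]]]}}

```text
time: 18.0
tool_pos: [0.4684, -0.2002, 0.3581]
tool_rot: [-0.546, 0.548, 0.449, -0.448]
contact_force: [-0.0, -0.7, 0.9]
gripper_width: 0.994
```

```bash
python3 -c "
from h import *
st=state(); print(st['tool_pos'],st['time'],st['contact_force'])
im2=grab_frame('scene'); cv2.imwrite('pics/s12f.png',im2); cv2.imwrite('pics/s12.png',cv2.resize(im2[120:240,90:240],None,fx=5,fy=5,interpolation=cv2.INTER_CUBIC))
w=grab_frame('wrist'); cv2.imwrite('pics/w12.png',w)
import pickle; pickle.dump(st,open('w12.pkl','wb'))"
```

```text
[ 0.4683928  -0.20016957  0.35807904] 18.0 [-0.00485211 -0.70712932  0.90218976]
```

View pics/s12.png

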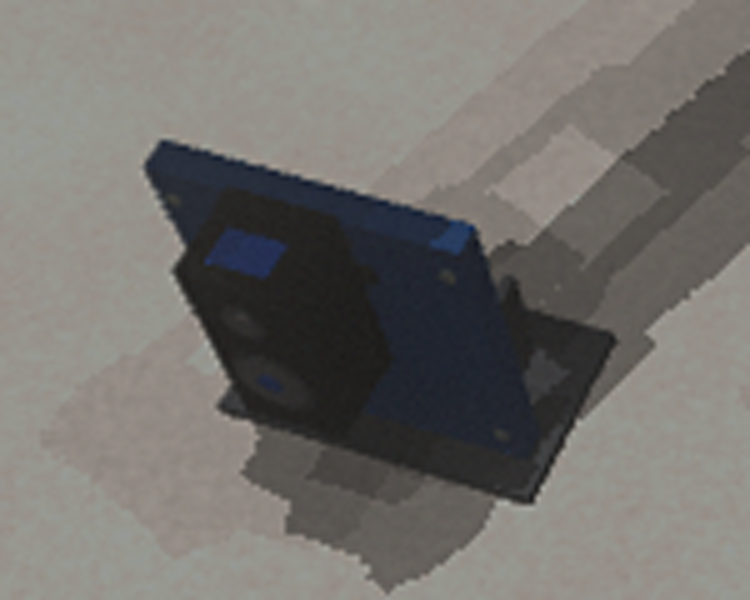

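View pics/w12.png

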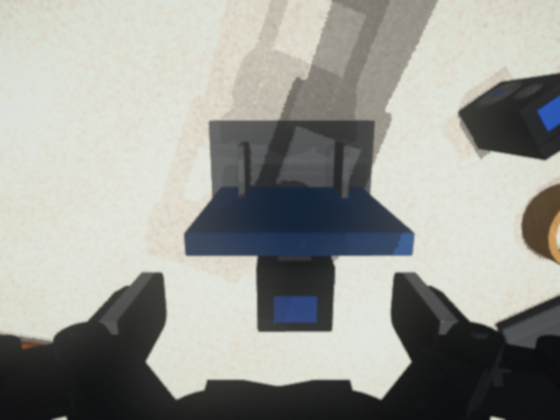

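View pics/s12f.png

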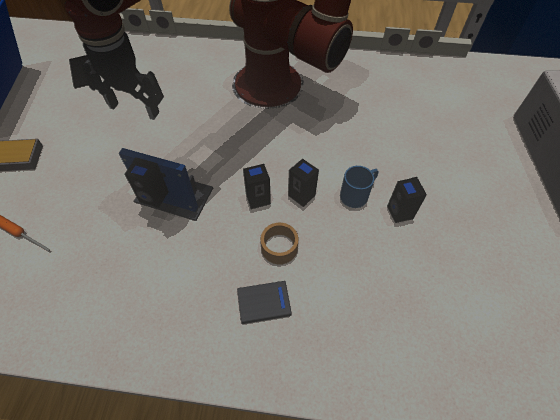

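```bash
python3 - <<'E'
from h import *
import pickle
im=cv2.imread("pics/s12f.png"); c=cam("scene")
w=cv2.imread("pics/w12.png"); cw=cam("wrist",pickle.load(open("w12.pkl","rb"))); cw=(cw[0],cw[1],cw[2]+[0,0,.0038])
o=np.array([.499,-.1935]); n=np.array([.98,-.198]); y=np.array([.198,.98])
B=lambda a,b,z:np.r_[o+n*a+y*b,z]
def draw(im,c,x0,x1,y0,y1,z0,z1,S,off):
    P=[B(a,b,z) for z in(z0,z1) for a,b in((x0,y0),(x1,y0),(x1,y1),(x0,y1))]
    P=[tuple(int(v) for v in (proj(c,p)-off)*S) for p in P]
    for i in range(4):
        cv2.line(im,P[i],P[(i+1)%4],(0,255,0),1);cv2.line(im,P[4+i],P[4+(i+1)%4],(0,255,255),1);cv2.line(im,P[i],P[4+i],(0,0,255),1)
for nme,I,cc,off,sz,S in(("s",im,c,np.array([90,120]),(150,120),5),("w",w,cw,np.array([170,170]),(260,190),3)):
    I=cv2.resize(I[off[1]:off[1]+sz[1],off[0]:off[0]+sz[0]],None,fx=S,fy=S,interpolation=cv2.INTER_CUBIC)
    I=np.clip(I*1.6,0,255).astype(np.uint8)
    draw(I,cc,.004,.054,-.001-.027,-.001+.027,.08,.19,S,off)
    draw(I,cc,-.018,0,-.08,.08,.0,.18,S,off)
    cv2.imwrite(f"pics/ov_{nme}.png",I)
E
```

```text
(no output)
```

View pics/ov_s.png

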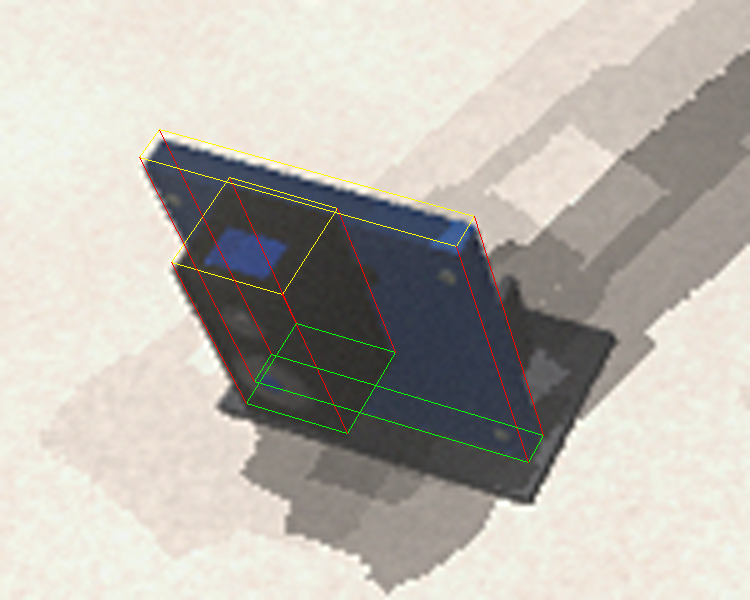

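View pics/ov_w.png

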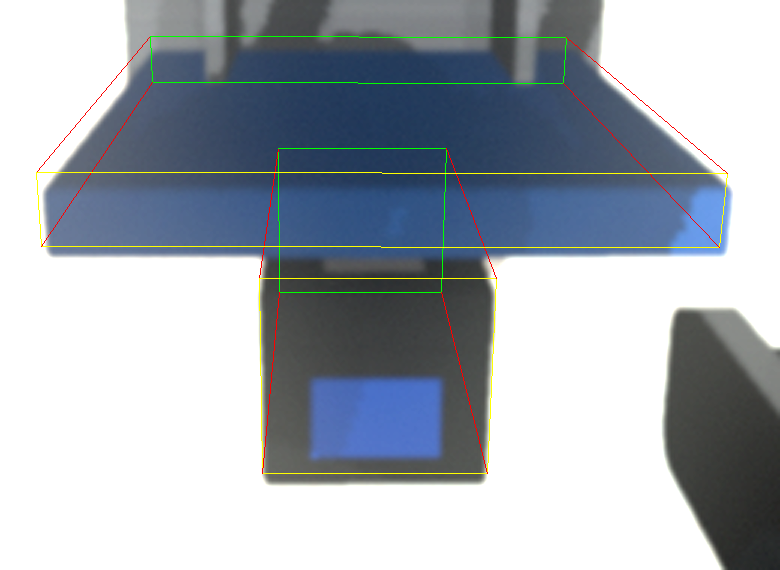

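```bash
python3 -c "
from plant import *
print(state()['time']); print(job_done())"
```

```text
18.1
the job is handed in; nothing more can be done
None
```

The speaker is hanging upright on the screw with the gripper clear, and I handed the job in at 18.1 s; the system reports no verdict.

- **Picking it up:** I took the speaker farthest from the base, gripped it across its width from above and carried it to the panel.
- **Finding the screw:** I lined the keyhole up with the brass head in the wrist camera, moving it about 1.2 mm sideways in two corrections. The head then went in on the first push with no missed contact; only the buffer bar's force, up to about 5.5 N, was felt.
- **Seating:** I pulled it down about 21.5 mm, until the vertical force reversed, reading 6.5–7.7 N upward against the pull. That shows the screw reached the top of the slot. No force I read at the end of a move came above about 10 N (limit 30 N); I did not read the force between those points.
- **Last checks:** After letting go, the wrist force was near zero. In the scene and wrist pictures the speaker sits where the expected hanging pose puts it, about 30 mm below the screw. The mug, tape and drive look unmoved.
- **One disagreement:** In the overlay pictures, panel and speaker are both shifted by a few millimetres relative to the camera calibration. The wrist camera read about 4 mm off in height. I did not measure the final tilt or the gap to the panel directly; I judged them from the overlays and the forces.

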